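# Stand a top-heavy height standard on the gauge sled and push it under the gate

## Task

The top-heavy height standard is leaning in the wire fork on the gauge sled. Tip it up onto its narrow foot inside the round mark without lifting it off the sled, let go of it, and check for two seconds that it stands still on its own. Then push the sled (it has a knob) fully home to its end stop, so that the standard is under the gate, still upright on the mark and left untouched; do not knock it over or shift the alcohol bottle and the solder spool.

Things in the scene. Friction and masses are not known exactly. Their poses are not given: they have to be found in the camera images.
- standard: Height standard, 150 mm tall, about 0.5 kg: aluminium foot 30 mm across, 12 mm high; stem 14 mm across; heavy steel head. Centre of mass 115 mm up: standing, it topples beyond 7 degrees. Origin: centre of the foot's underside, z along the stem. At the start it leans 18 degrees to the bed's +y on its foot's edge, stem in the fork; tipped up about that edge it stands mid-mark.
- standard_head (a point): The middle of the standard's head, 127.5 mm from the foot's underside. The head is a steel cylinder 42 mm in diameter and 45 mm high (105 to 150 mm from the foot's underside).
- gauge_bed: Dark steel bed, fixed, 270 x 200 mm. Origin on the bench; x runs along its rails away from the robot into the gate, y left, z up. The gate's two 30 x 22 mm posts stand at x = 75, y = +-86 mm; its bar spans z = 220 to 242 mm, 34 mm wide; a round black snout 32 mm across hangs from it to z = 192 mm. Rails at y = +-58 mm, 12 mm wide, reach up to z = 22 mm.
- standing_mark (a point): Middle of the scribed ring (60 mm across) on the sled's flat top, 24 mm above the bench; moves with the sled, axes as the bed's. Beside it, at y = +36 to +45 mm, stands a wire fork: a level bar 8 mm thick, 77 mm above the sled, and two tines from it back to y = +14 mm at x = +-14.5 mm, tops 86 mm above the sled. With the sled home the mark is right under the snout.
- push_knob (a point): The middle of the top of the sled's black knob, an upright post 20 mm in diameter and 45 mm high, 85 mm from the mark towards the bed's -x. The sled's top reaches 32 mm farther towards -x than the knob's axis.
- sled (a joint): Position of the sled along the bed's +x: 0 at the front, 0.12 m fully home at the end stop. It moves stiffly (about 3 N) and stays where it is left.
- alcohol_bottle: A pump bottle standing near the gauge, 60 mm in diameter, 122 mm high; origin at the centre of its underside. To be left alone.
- solder_spool: A spool of solder standing near the gauge, 54 mm in diameter, 34 mm high; origin at the centre of its underside. To be left alone.

How it is judged:
By the outcome, as a careful person would: the job done as asked, in the order asked, and still so for the second after the job is handed in, with the robot touching nothing.
It also fails if it takes over 61 s, if anything falls off the work surface, if the arm or the gripper's body presses on something with over 40 N, if the wrist force passes 120 N, or if a joint passes its speed limit or range.

## Robot

A 6-joint arm with a two-finger parallel gripper is mounted at the origin on a cart in front of the work surface, level with it; the furniture and walls round the work are solid. World frame = base frame: x ahead of the robot, y to its left, z up, the work surface at z = 0. Lengths are in mm, angles in degrees, forces in N, time in s.
With the tool pointing down it reaches from about 350 to 850 mm from the base axis. Payload 8.1 kg.
Tool frame: the origin (TCP) lies midway between the tips of the shut fingers; the grasp point (between the pads) lies 19 mm behind it; z points along the fingers, y is the line along which they close (so a half turn about z gives the same grasp; the last joint's range is limited). The gripper opens to 85 mm and grips with 20 to 120 N. Pads are 22 mm wide; open, the fingers measure 114 mm over their backs; the gripper's body (76 mm by 85 mm) begins 54 mm behind the grasp point. The pads swing forward as they close: fully open they stand 13 mm farther back than shut.
Start: joints at [-4.893, 7.471, 85.268, -0, 87.261, -4.893], TCP at [600.004, 0.022, 231.292] pointing down, gripper open.
Joint ranges: [-169.43, 169.43], [-51.17, 129.36], [1.28, 143.12], [-76.62, 256.62], [0, 156.53], [-152.29, 152.29]. Speed limits (degrees/s): [136.94, 136.94, 159.86, 180, 180, 180].

## Interface

Orientations are given as [roll, pitch, yaw] about the fixed x, y, z axes, in that order (R = Rz(yaw) Ry(pitch) Rx(roll)).
In Python, from bench import sense, snapshot, order, finder gives the robot as it stands.
- The arm moves only by the tool send_rows, never from a script. Its argument "steps" is a list of rows, each a list of 2 entries, a list of its own where there are three numbers: the shift along the world's x, y, z in units of 30 mm (1.0 is 30 mm), then the turn, a rotation vector about the world's x, y, z in rad. In form: [[[dx, dy, dz], [wx, wy, wz]], ...]. A call has 1 to 10 rows; each row is the pose to reach, as a shift and turn from the pose commanded when the call began; what a row does not reach only later rows make up. A row lasts 1/8 s, in which the tool goes at most 62.5 mm and 10.7 degrees, less where a joint would pass 70% of its speed; a pose out of reach is approached as far as the arm can. A call with a gripper value outside its range is refused whole. "fingers" is the closure, from 0 (fully open) to 1 (shut), set as the call begins (left out, the last holds). The fingers move at their own pace and stop on an object; "squeeze" is the grip in N (left out, the last holds). Time passes only in rows, so rows that repeat a pose let the fingers close. It gives the time, the measured TCP pose, the force, the opening and the grip force at its end, in the units of the state.
- sense(): the state, without advancing time (a new reading comes with each control period).
- snapshot(name): name is "scene" or "side" or "wrist"; returns a dict with "img" (400x640x3 uint8, red, green, blue), "K" (3x3 intrinsics, pixels), "pose" (4x4, takes a point from camera to world coordinates). Camera axes: x right, y up, looking along -z (the intrinsics and any distortion apply to the point x, -y, -z); pixel columns grow to the right and rows downward; lengths in mm; the calibration is good to about 2 mm. A picture is of the moment at which its call begins. There is no depth.
- order.hand_in(): hands the job in; it is judged then, once.
Trained networks look in the newest picture that a camera, given by its name, has taken for a name from the list of things; names that differ only in an ending like _2 or _b are one class to them, and where a whole thing is asked for, a point or a joint stands for the part that bears it (a point fixed in the world has none). Each returns a list of dicts, best first, with "confidence" (0 to 1); they miss things now and then, are a little off and sometimes report something else, mostly with a low value. They report only what shows in the picture. A call takes as long as a camera call.
- finder.find_in(label, camera): "box" ([left, top, width, height] as shares, 0 to 1, of the picture: columns of its width, rows of its height, round what is visible of it).
- finder.trace(label, camera): "mask" (400x640 bool, what is visible of it) and "box" ([left, top, width, height] as shares, 0 to 1, of the picture: columns of its width, rows of its height, round what is visible of it).
- finder.pinpoint(label, camera): "at" ([column, row] as shares, 0 to 1, of the picture: columns of its width, rows of its height: a listed point, or the origin of a listed thing).
The state is a dict: "time": time; "joint_pos": joint angles; "qd": joint speeds; "joint_efforts": joint torques, N m; "tool_pos": TCP position; "tcp_rot": TCP orientation; "ft_force": force on the tool from outside, world axes, zero at the start; "wrist_torque": the same for the moment, N m; "finger_gap": finger opening in mm; "grip_force": force on a finger pad.
Only numpy, scipy, OpenCV 4.12 (cv2) and the standard library are available. Lean on these libraries where they do the work, as an engineer would, in place of code of your own. Each camera call takes 0.05 s, during which the arm holds its last target. There are 200 camera calls.

## Working session

There is one attempt and no reset: what is moved stays moved. The work goes in short steps, Python scripts to look and compute and a tool call to move; the robot and the scene stay as the last step left them, time stands still between calls to the robot, and variables do not carry over. Pictures are saved under pics/ and viewed, at most 10 in all, crops included, and the job is handed in when it is done.

Besides the shell and the picture viewer there is one more tool, called after "Emit:" by a JSON object that holds its "op" and its "data", one argument or row to a line. send_rows: Moves the arm, as the interface text tells. Its arguments: {"type":"object","properties":{"steps":{"type":"array"},"fingers":{"type":"number"},"squeeze":{"type":"number"}},"required":["steps"]}

```bash
mkdir -p pics; cat > h.py <<'E'
import numpy as np, cv2
from bench import sense, snapshot, order, finder
def ray(s,at):
    u=np.array([at[0]*640,at[1]*400,1]);d=np.linalg.inv(s['K'])@u
    d=np.array([d[0],-d[1],-d[2]]);P=np.array(s['pose']);return P[:3,3],P[:3,:3]@d/np.linalg.norm(d)
def onz(s,at,z):
    o,d=ray(s,at);return o+d*(z-o[2])/d[2]
def tri(rs):
    A=np.zeros((3,3));b=np.zeros(3)
    for o,d in rs:
        M=np.eye(3)-np.outer(d,d);A+=M;b+=M@o
    p=np.linalg.solve(A,b);return p,[np.linalg.norm((np.eye(3)-np.outer(d,d))@(p-o)) for o,d in rs]
def proj(s,p):
    P=np.array(s['pose']);c=P[:3,:3].T@(np.array(p)-P[:3,3]);q=np.array(s['K'])@[c[0],-c[1],-c[2]];return q[:2]/q[2]
E
python3 - <<'E'
from h import *
S={}
for c in ['scene','side','wrist']:
    S[c]=snapshot(c); cv2.imwrite(f'pics/{c}0.png',S[c]['img'][...,::-1]); print(c,np.round(S[c]['pose'],2).tolist(), sorted(S[c].keys()))
for l in ['standard','standard_head','gauge_bed','standing_mark','push_knob','alcohol_bottle','solder_spool']:
    rs=[]
    for c in S:
        r=finder.pinpoint(l,c)
        if r:
            print(l,c,np.round(np.array(r[0]['at'])*[640,400],1),round(r[0]['confidence'],2))
            if r[0]['confidence']>.4: rs.append(ray(S[c],r[0]['at']))
    if len(rs)>1: p,e=tri(rs); print('  ->',p.round(1),np.round(e,1))
print(sense())
E
```

```text
scene [[-0.81, 0.22, -0.55, 52.01], [-0.59, -0.33, 0.74, 535.51], [-0.02, 0.92, 0.4, 466.84], [0.0, 0.0, 0.0, 1.0]] ['K', 'img', 'pose']
side [[0.63, -0.67, 0.4, 895.43], [0.78, 0.54, -0.32, -402.47], [-0.0, 0.51, 0.86, 926.97], [0.0, 0.0, 0.0, 1.0]] ['K', 'img', 'pose']
wrist [[1.0, -0.0, 0.0, 599.65], [0.0, 0.95, 0.32, 82.8], [-0.0, -0.32, 0.95, 371.77], [0.0, 0.0, 0.0, 1.0]] ['K', 'img', 'pose']
standard scene [273.7 263.5] 0.88
standard side [370.6 190.4] 0.86
standard wrist [268.2 125.1] 0.77
  -> [542.1  46.5  31.6] [4.8 3.1 2.7]
standard_head scene [253.5 217.7] 0.96
standard_head side [383.2 160.2] 0.88
standard_head wrist [220.1  76.5] 0.67
  -> [537.4  85.2 146.5] [2.4 5.1 5. ]
gauge_bed side [377.5 204.2] 0.7
gauge_bed wrist [311.3 114.8] 0.57
  -> [582.1  51.7   0.6] [5.6 5.6]
standing_mark scene [270.5 268.9] 0.88
standing_mark side [367.9 194.4] 0.73
standing_mark wrist [265.6 123.3] 0.56
  -> [542.   45.6  17.2] [3.3 3.4 2.6]
push_knob scene [311.6 258.4] 0.61
push_knob side [346.6 165.8] 0.56
push_knob wrist [166.9 141.2] 0.56
  -> [453.9  34.1  66.2] [3.1 1.  3.3]
al
[... 235 characters left out ...]
0.7]
{'time': 1.2, 'joint_pos': array([-4.89443173e+00,  7.46983347e+00,  8.52662012e+01, -2.28205039e-03,
        8.72622841e+01, -4.89345644e+00]), 'qd': array([ 0.02745656, -0.0511576 , -0.08170824,  0.08079934,  0.04852416,
       -0.02706003]), 'joint_efforts': array([-5.35061899e-04, -5.69324541e+01, -5.00861943e+01, -4.10447747e-04,
        1.69484243e-03,  1.17870172e-06]), 'tool_pos': array([ 6.00011182e+02, -7.55071186e-03,  2.31321470e+02]), 'tcp_rot': array([1.79998519e+02, 2.41455633e-03, 8.99991336e+01]), 'ft_force': array([ 0.10191336, -0.17213681, -0.37651164]), 'wrist_torque': array([ 0.01469098,  0.02081607, -0.05700816]), 'grip_force': 0.0, 'finger_gap': 85.00530310929683}
```

View pics/scene0.png

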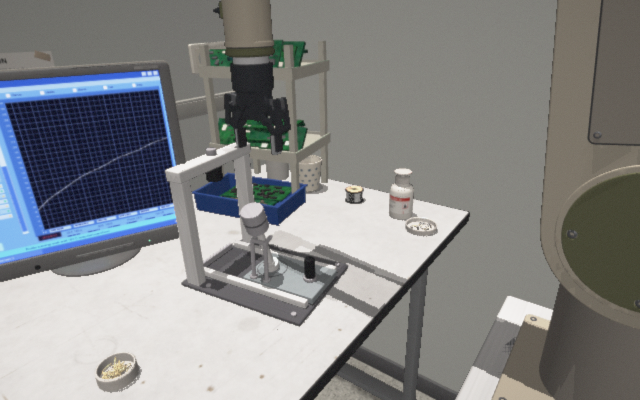

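View pics/side0.png

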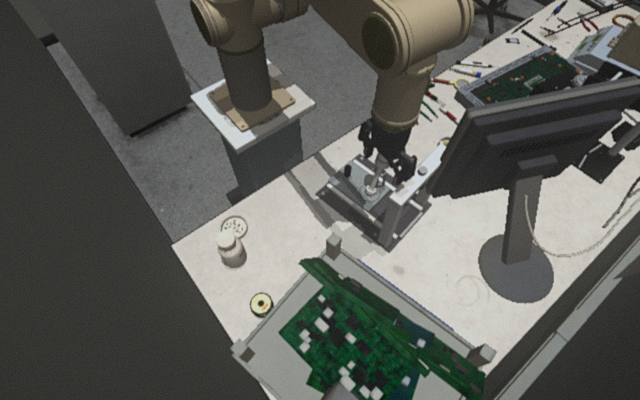

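The scene view shows the standard leaning in the fork (head about 253,218, foot 270,266), the knob at 311,258, and the bottle and spool well clear on the right. The side view agrees with this. The bed yaw is about 7°.

I'll turn the tool so the fingers close along the bed's y, above the head, and look with the wrist camera.

Emit:
{"op": "send_rows", "data": {
  "steps": [
    [[0,0,0.5],[0,0,0.1]],
    [[-0.3,0.3,1.0],[0,0,0.28]],
    [[-0.6,0.6,1.3],[0,0,0.46]],
    [[-0.9,0.9,1.3],[0,0,0.64]],
    [[-1.2,1.3,1.3],[0,0,0.82]],
    [[-1.5,1.7,1.3],[0,0,1.0]],
    [[-1.8,2.0,1.3],[0,0,1.18]],
    [[-2,2.17,1.3],[0,0,1.36]],
    [[-2,2.17,1.3],[0,0,1.54]],
    [[-2,2.17,1.3],[0,0,1.69]]
  ],
  "fingers": 0
}}

```text
time: 2.45
tool_pos: [539.9, 65.3, 270.4]
tcp_rot: [-180.0, 0.0, -172.8]
ft_force: [-0.4, 0.6, -0.3]
finger_gap: 85.1
grip_force: 0.0
```

Emit:
{"op": "send_rows", "data": {
  "steps": [
    [[0,0,0],[0,0,0]],
    [[0,0,0],[0,0,0]]
  ]
}}

```text
time: 2.7
tool_pos: [540.0, 65.1, 270.3]
tcp_rot: [180.0, 0.0, -173.4]
ft_force: [1.4, 0.1, -0.5]
finger_gap: 85.3
grip_force: 0.0
```

```bash
python3 - <<'E'
from h import *
S={}
for c in ['scene','side','wrist']:
    S[c]=snapshot(c)
cv2.imwrite('pics/wrist1.png',S['wrist']['img'][...,::-1])
for l in ['standard','standard_head','gauge_bed','standing_mark','push_knob']:
    rs=[]
    for c in S:
        r=finder.pinpoint(l,c)
        if r:
            print(l,c,np.round(np.array(r[0]['at'])*[640,400],1),round(r[0]['confidence'],2))
            if r[0]['confidence']>.4: rs.append(ray(S[c],r[0]['at']))
            z={'standing_mark':24,'push_knob':69,'standard_head':150,'gauge_bed':0,'standard':28.6}[l]
            print('    ',onz(S[c],r[0]['at'],z).round(1))
    if len(rs)>1: p,e=tri(rs); print('  ->',p.round(1),np.round(e,1))
s=sense();print(s['tool_pos'],s['tcp_rot'],s['joint_pos'],s['time'])
print(S['wrist']['pose'].round(3))
E
```

```text
standard scene [273.9 263.2] 0.71
     [541.6  39.7  28.6]
standard side [263.4 305.7] 0.42
     [ 620.2 -367.7   28.6]
standard wrist [306.8 159.4] 0.69
     [540.5  48.8  28.6]
  -> [ 605.7 -134.4  -95.9] [ 78.3 229.7 184.3]
standard_head scene [276.1 269.5] 0.72
     [392.5 187.3 150. ]
standard_head side [383.1 160.3] 0.76
     [542.1  76.8 150. ]
standard_head wrist [347.3 188.5] 0.72
     [534.9  86.9 150. ]
  -> [519.2  98.4  79.8] [37.2 19.  34.9]
gauge_bed scene [255.4 272.3] 0.71
     [581.8  54.2   0. ]
gauge_bed side [378.9 203.3] 0.85
     [577.2  54.7   0. ]
  -> [578.7  55.    1.6] [1.5 1.5]
standing_mark scene [273.6 265.2] 0.81
     [542.3  40.3  24. ]
standing_mark side [367.7 191.3] 0.85
     [536.7  45.   24. ]
standing_mark wrist [307.4 161.2] 0.95
     [543.5  49.6  24. ]
  -> [539.6  45.9  27.8] [2.  3.  4.9]
push_knob scene [310.4 258.3] 0.66
     [452.   35.3  69. ]
push_knob side [346.2 166.9] 0.68
     [456.8  30.1  69. ]
push_knob wrist [301.   82.3] 0.98
     [457.1  36.3  69. ]
  -> [455.5  33.4  65.9] [1.7 1.6 3.1]
[540.0057945   65.10699471 270.30220998] [-1.79999250e+02  1.18102598e-03 -1.73170030e+02] [ 1.47386947e+00 -2.00329196e+00  9.09970649e+01 -6.36970559e-04
  9.10049811e+01 -9.53561115e+01] 3.6
[[-1.17000e-01 -9.42000e-01 -3.13000e-01  4.59263e+02]
 [ 9.93000e-01 -1.11000e-01 -3.70000e-02  5.71510e+01]
 [ 0.00000e+00 -3.15000e-01  9.49000e-01  4.11707e+02]
 [ 0.00000e+00  0.00000e+00  0.00000e+00  1.00000e+00]]
```

View pics/wrist1.png

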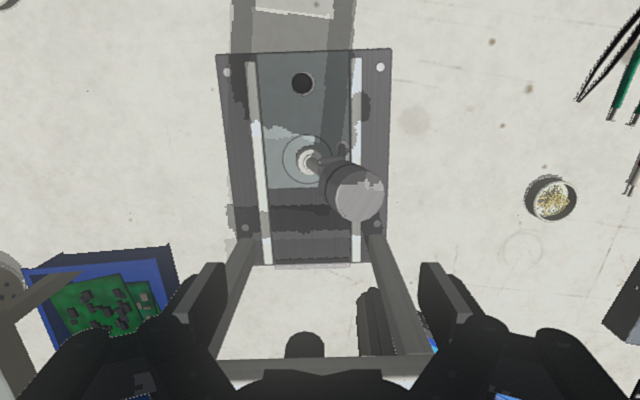

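The wrist view shows the knob at (301,82), the mark's ring at (307,161), and the head's top at about (360,197), leaning right (+y). The fingers straddle columns 215–425, and the bed's front edge runs from (216,55) to (391,49).

Next I'll work out the caging poses: the tool tilted 18° with the lean, then an arc about the foot's edge.

```bash
cat > plan.py <<'E'
from h import *
from scipy.spatial.transform import Rotation as R
M=np.array([542,48,24.]);YAW=8.2
B=R.from_euler('z',YAW,degrees=True)
def pose(lean,h,dy=0,yaw=YAW):
    # tool at height h along axis of standard leaning 'lean' deg about +y foot edge; dy = offset toward bed -y.. sign +y
    L=R.from_euler('x',-lean,degrees=True)
    p=np.array([0,15,0])+L.apply([0,-15+dy,h])
    return M+B.apply(p), B*L*R.from_euler('xyz',[180,0,180],degrees=True)
def rel(p,r,p0,r0):
    return ((p-p0)/30).round(2).tolist(),(r*r0.inv()).as_rotvec().round(3).tolist()
E
python3 - <<'E'
from plan import *
s0=snapshot('wrist')
a,b=[onz(s0,np.array(q)/[640,400],10) for q in [(216,55),(391,49)]]
print('edge yaw',np.degrees(np.arctan2(-(b-a)[0],(b-a)[1])),np.linalg.norm(b-a))
a,b=[onz(s0,np.array(q)/[640,400],22) for q in [(247,63),(262,250)]]
print('rail yaw',np.degrees(np.arctan2((b-a)[1],(b-a)[0])))
print('head model',(M+B.apply(np.array([0,15,0])+R.from_euler('x',-18,degrees=True).apply([0,-15,127.5]))).round(1), proj(s0,M+B.apply(np.array([0,15,0])+R.from_euler('x',-18,degrees=True).apply([0,-15,127.5]))), proj(s0,M+B.apply(np.array([0,15,0])+R.from_euler('x',-18,degrees=True).apply([0,-15,150]))))
s=sense();p0=s['tool_pos'];r0=R.from_euler('xyz',s['tcp_rot'],degrees=True)
for h in (185,107): print(h,rel(*pose(18,h,-2),p0,r0), pose(18,h,-2)[0].round(1))
E
```

```text
edge yaw 8.673107109305226 193.99723191505416
rail yaw 7.74416264001275
head model [536.3  87.7 149.9] [348.0327216  190.23267941] [359.27211625 198.27685228]
185 ([-0.2, 1.28, -2.17], [-0.311, -0.041, 0.024]) [534.  103.4 205.2]
107 ([-0.08, 0.48, -4.64], [-0.311, -0.041, 0.024]) [537.5  79.6 131. ]
```

Emit:
{"op": "send_rows", "data": {
  "steps": [
    [[-0.05,0.3,-0.2],[-0.08,-0.01,0.006]],
    [[-0.1,0.65,-0.7],[-0.16,-0.02,0.012]],
    [[-0.15,1.0,-1.2],[-0.24,-0.03,0.018]],
    [[-0.2,1.28,-1.7],[-0.311,-0.041,0.024]],
    [[-0.2,1.28,-2.17],[-0.311,-0.041,0.024]],
    [[-0.18,1.12,-2.66],[-0.311,-0.041,0.024]],
    [[-0.15,0.96,-3.15],[-0.311,-0.041,0.024]],
    [[-0.13,0.8,-3.65],[-0.311,-0.041,0.024]],
    [[-0.1,0.64,-4.14],[-0.311,-0.041,0.024]],
    [[-0.08,0.48,-4.64],[-0.311,-0.041,0.024]]
  ],
  "fingers": 0,
  "squeeze": 20
}}

```text
time: 4.9
tool_pos: [537.7, 78.9, 130.2]
tcp_rot: [-162.0, 0.0, -171.8]
ft_force: [0.1, -0.7, -0.7]
finger_gap: 85.7
grip_force: 0.0
```

Emit:
{"op": "send_rows", "data": {
  "steps": [
    [[0,0,0],[0,0,0]],
    [[0,0,0],[0,0,0]],
    [[0,0,0],[0,0,0]],
    [[0,0,0],[0,0,0]]
  ],
  "fingers": 0.36
}}

```text
time: 5.4
tool_pos: [538.0, 79.8, 131.7]
tcp_rot: [-162.0, 0.1, -171.8]
ft_force: [-0.1, 0.5, 0.9]
finger_gap: 54.7
grip_force: 0.0
```

```bash
python3 - <<'E'
from plan import *
s0=snapshot('wrist'); c=snapshot('scene')
i=s0['img'][100:400,120:520]; j=c['img'][130:310,150:390]
i=cv2.resize(i,(400,300)); j=cv2.resize(j,(400,300),interpolation=cv2.INTER_CUBIC)
cv2.imwrite('pics/cage.png',np.hstack([i,j])[...,::-1])
s=sense();print(s['tool_pos'],s['tcp_rot'],s['ft_force'],s['finger_gap'],s['grip_force'],s['time'])
E
```

```text
[537.81744764  79.71341609 131.47758759] [-1.62031045e+02  3.35761203e-02 -1.71772655e+02] [-0.4061736   0.22597436  0.0677498 ] 54.396084057151896 0.0 5.5
```

View pics/cage.png

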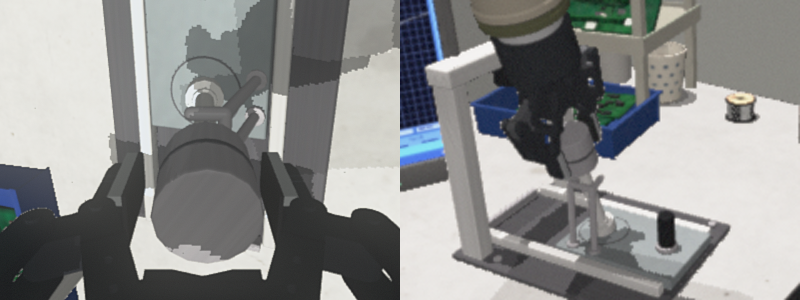

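The head sits between the pads, nearer the +y pad as planned, with the foot on the sled (crop left: foot about 205,92, head about 207,210). Next I'll narrow the cage and swing it up.

```bash
python3 - <<'E'
from plan import *
p0,r0=pose(18,107,-2)
for k in range(0,21,2): l=18-0.9*k; print(round(l,1),rel(*pose(l,107,-2+0.1*k),p0,r0))
p0,r0=pose(9,107,-1);print()
for k in range(0,11,2): l=9-0.9*k; print(round(l,1),rel(*pose(l,107,-1+0.1*k),p0,r0))
E
```

```text
18.0 ([0.0, 0.0, 0.0], [0.0, 0.0, 0.0])
16.2 ([0.02, -0.1, 0.01], [0.031, 0.004, 0.0])
14.4 ([0.03, -0.21, 0.03], [0.062, 0.009, -0.0])
12.6 ([0.05, -0.32, 0.03], [0.093, 0.013, -0.0])
10.8 ([0.06, -0.42, 0.04], [0.124, 0.018, 0.0])
9.0 ([0.08, -0.53, 0.04], [0.155, 0.022, 0.0])
7.2 ([0.09, -0.63, 0.04], [0.187, 0.027, 0.0])
5.4 ([0.11, -0.74, 0.03], [0.218, 0.031, -0.0])
3.6 ([0.12, -0.84, 0.02], [0.249, 0.036, -0.0])
1.8 ([0.14, -0.95, 0.01], [0.28, 0.04, -0.0])
0.0 ([0.15, -1.05, -0.0], [0.311, 0.045, 0.0])

9.0 ([0.0, 0.0, 0.0], [0.0, 0.0, 0.0])
7.2 ([0.02, -0.11, -0.0], [0.031, 0.004, -0.0])
5.4 ([0.03, -0.21, -0.01], [0.062, 0.009, -0.0])
3.6 ([0.05, -0.32, -0.01], [0.093, 0.013, -0.0])
1.8 ([0.06, -0.42, -0.03], [0.124, 0.018, -0.0])
0.0 ([0.08, -0.53, -0.04], [0.155, 0.022, -0.0])
```

Emit:
{"op": "send_rows", "data": {
  "steps": [
    [[0,0,0],[0,0,0]],
    [[0,0,0],[0,0,0]],
    [[0,0,0],[0,0,0]]
  ],
  "fingers": 0.447
}}

```text
time: 5.88
tool_pos: [537.6, 79.5, 131.1]
tcp_rot: [-162.0, -0.0, -171.8]
ft_force: [0.9, 0.2, -0.4]
finger_gap: 47.2
grip_force: 0.0
```

Emit:
{"op": "send_rows", "data": {
  "steps": [
    [[0.01,-0.05,0.01],[0.016,0.002,0]],
    [[0.02,-0.1,0.01],[0.031,0.004,0]],
    [[0.02,-0.16,0.02],[0.047,0.007,0]],
    [[0.03,-0.21,0.03],[0.062,0.009,0]],
    [[0.04,-0.27,0.03],[0.078,0.011,0]],
    [[0.05,-0.32,0.03],[0.093,0.013,0]],
    [[0.06,-0.37,0.04],[0.109,0.016,0]],
    [[0.06,-0.42,0.04],[0.124,0.018,0]],
    [[0.07,-0.48,0.04],[0.14,0.02,0]],
    [[0.08,-0.53,0.04],[0.155,0.022,0]]
  ]
}}

```text
time: 7.12
tool_pos: [540.0, 63.5, 132.3]
tcp_rot: [-171.1, 0.0, -171.8]
ft_force: [-0.3, -0.3, 1.0]
finger_gap: 46.8
grip_force: 0.1
```

```bash
python3 - <<'E'
from plan import *
s0=snapshot('wrist'); c=snapshot('scene')
i=s0['img'][100:400,120:520]; j=c['img'][130:310,150:390]
i=cv2.resize(i,(400,300)); j=cv2.resize(j,(400,300),interpolation=cv2.INTER_CUBIC)
cv2.imwrite('pics/cage2.png',np.hstack([i,j])[...,::-1])
s=sense();print(s['tool_pos'],s['tcp_rot'],s['ft_force'],s['finger_gap'],s['grip_force'],s['time'],pose(9,107,-1)[0])
E
```

```text
[540.11304328  63.14871794 132.36945666] [-1.71024740e+02  2.62733049e-02 -1.71824183e+02] [ 0.26548882  0.67059062 -0.28646361] 47.38474616504195 0.0 7.225 [539.72714029  63.7725537  132.18560388]
```

View pics/cage2.png

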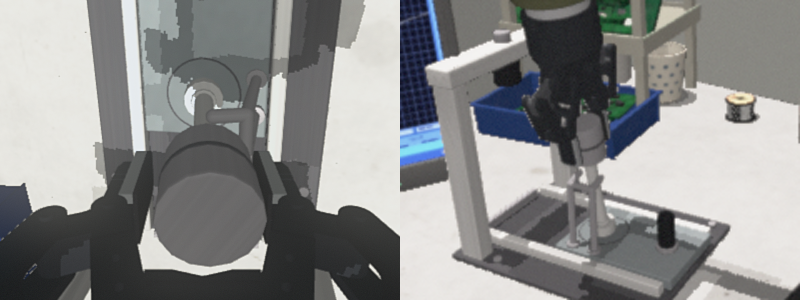

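The standard follows the +y pad at about 9° lean, and its foot is still within the ring (crop left 205,92). I'll do the second half more slowly.

Emit:
{"op": "send_rows", "data": {
  "steps": [
    [[0.01,-0.05,0],[0.016,0.002,0]],
    [[0.02,-0.11,0],[0.031,0.004,0]],
    [[0.02,-0.13,0],[0.039,0.005,0]],
    [[0.02,-0.16,0],[0.047,0.007,0]],
    [[0.03,-0.18,0],[0.054,0.008,0]],
    [[0.03,-0.21,-0.01],[0.062,0.009,0]],
    [[0.04,-0.24,-0.01],[0.07,0.01,0]],
    [[0.04,-0.27,-0.01],[0.078,0.011,0]],
    [[0.05,-0.3,-0.01],[0.086,0.012,0]],
    [[0.05,-0.32,-0.01],[0.093,0.013,0]]
  ]
}}

```text
time: 8.48
tool_pos: [541.5, 53.9, 132.0]
tcp_rot: [-176.4, 0.0, -171.8]
ft_force: [-0.7, -0.2, 0.7]
finger_gap: 47.2
grip_force: 0.1
```

Emit:
{"op": "send_rows", "data": {
  "steps": [
    [[0,-0.03,0],[0.008,0.001,0]],
    [[0.01,-0.05,0],[0.016,0.002,0]],
    [[0.01,-0.08,-0.01],[0.023,0.003,0]],
    [[0.01,-0.1,-0.02],[0.031,0.005,0]],
    [[0.02,-0.13,-0.02],[0.039,0.006,0]],
    [[0.02,-0.16,-0.03],[0.047,0.007,0]],
    [[0.03,-0.19,-0.03],[0.055,0.008,0]],
    [[0.03,-0.21,-0.03],[0.062,0.009,0]],
    [[0.03,-0.21,-0.03],[0.062,0.009,0]],
    [[0.03,-0.21,-0.03],[0.062,0.009,0]]
  ]
}}

```text
time: 9.72
tool_pos: [542.5, 47.7, 131.1]
tcp_rot: [-180.0, 0.0, -171.8]
ft_force: [0.2, 0.5, -0.4]
finger_gap: 47.1
grip_force: 0.0
```

```bash
python3 - <<'E'
from plan import *
s0=snapshot('wrist'); c=snapshot('scene')
i=s0['img'][100:400,120:520]; j=c['img'][130:310,150:390]
i=cv2.resize(i,(400,300)); j=cv2.resize(j,(400,300),interpolation=cv2.INTER_CUBIC)
cv2.imwrite('pics/cage3.png',np.hstack([i,j])[...,::-1])
s=sense();print(s['tool_pos'],s['tcp_rot'],s['ft_force'],s['finger_gap'],s['grip_force'],s['time'],pose(0,107,0)[0])
for h in (105,150):
  q=M+[0,0,h];print('upright axis',proj(s0,q)-[120,100],(proj(c,q)-[150,130])*400/240)
E
```

```text
[542.39409854  47.81197239 131.11265968] [-1.79964672e+02  4.02098472e-02 -1.71784106e+02] [-0.41765983 -0.50007235 -0.15171648] 47.24065879013997 0.0 9.825 [542.  48. 131.]
upright axis [199.46497809 162.90749331] [195.21812541 148.98018838]
upright axis [198.45622084 226.01819732] [192.17342618 112.22263928]
```

View pics/cage3.png

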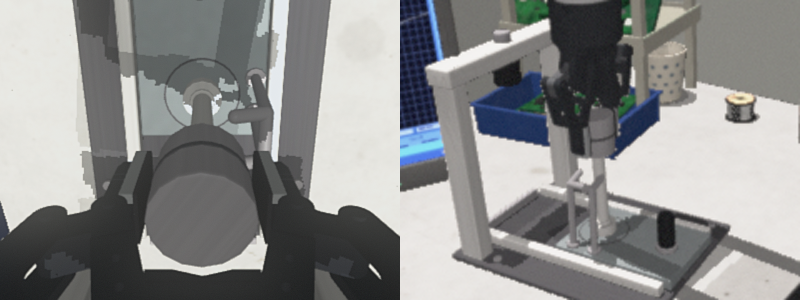

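The standard looks upright between the pads: head top at crop left (202,226), with the foot in the ring and clear of the fork. I'll release it gently, then retreat straight up.

Emit:
{"op": "send_rows", "data": {
  "steps": [
    [[0,0,0],[0,0,0]],
    [[0,0,0],[0,0,0]],
    [[0,0,0],[0,0,0]],
    [[0,0,0],[0,0,0]]
  ],
  "fingers": 0.36
}}

```text
time: 10.32
tool_pos: [542.4, 47.8, 131.1]
tcp_rot: [-180.0, 0.0, -171.8]
ft_force: [0.1, 0.0, -0.7]
finger_gap: 54.3
grip_force: 0.0
```

Emit:
{"op": "send_rows", "data": {
  "steps": [
    [[0,0,0],[0,0,0]],
    [[0,0,0],[0,0,0]],
    [[0,0,0],[0,0,0]],
    [[0,0,0.2],[0,0,0]],
    [[0,0,0.6],[0,0,0]],
    [[0,0,1.2],[0,0,0]],
    [[0,0,1.9],[0,0,0]],
    [[0,0,2.7],[0,0,0]],
    [[0,0,3.5],[0,0,0]],
    [[0,0,4.0],[0,0,0]]
  ],
  "fingers": 0
}}

```text
time: 11.58
tool_pos: [543.2, 47.7, 254.0]
tcp_rot: [-179.9, 0.2, -171.8]
ft_force: [0.5, 0.5, -0.7]
finger_gap: 85.5
grip_force: 0.0
```

```bash
python3 - <<'E'
from plan import *
np.savez('a.npz',**{c:snapshot(c)['img'] for c in ('scene','wrist')})
s=sense();print(s['tool_pos'],s['time'])
E
```

```text
[543.64849018  47.72019064 254.0757159 ] 11.675
```

Emit:
{"op": "send_rows", "data": {
  "steps": [
    [[0,0,0],[0,0,0]],
    [[0,0,0],[0,0,0]],
    [[0,0,0],[0,0,0]],
    [[0,0,0],[0,0,0]],
    [[0,0,0],[0,0,0]],
    [[0,0,0],[0,0,0]],
    [[0,0,0],[0,0,0]],
    [[0,0,0],[0,0,0]],
    [[0,0,0],[0,0,0]],
    [[0,0,0],[0,0,0]]
  ]
}}

```text
time: 12.92
tool_pos: [542.4, 47.7, 251.1]
tcp_rot: [-180.0, 0.0, -171.8]
ft_force: [-0.2, 0.4, -0.1]
finger_gap: 85.5
grip_force: 0.0
```

Emit:
{"op": "send_rows", "data": {
  "steps": [
    [[0,0,0],[0,0,0]],
    [[0,0,0],[0,0,0]],
    [[0,0,0],[0,0,0]],
    [[0,0,0],[0,0,0]],
    [[0,0,0],[0,0,0]],
    [[0,0,0],[0,0,0]],
    [[0,0,0],[0,0,0]],
    [[0,0,0],[0,0,0]],
    [[0,0,0],[0,0,0]]
  ],
  "fingers": 1
}}

```text
time: 14.05
tool_pos: [542.4, 47.7, 251.1]
tcp_rot: [-180.0, 0.0, -171.8]
ft_force: [0.8, -0.6, 0.3]
finger_gap: -0.3
grip_force: 0.0
```

```bash
python3 - <<'E'
from plan import *
a=np.load('a.npz');S={c:snapshot(c) for c in ('scene','wrist','side')}
for l in ('standard','standard_head','standing_mark','push_knob'):
  for c in S:
    r=finder.pinpoint(l,c)
    if r: 
      z={'standing_mark':24,'push_knob':69,'standard_head':151.5,'standard':24}[l]
      print(l,c,np.round(np.array(r[0]['at'])*[640,400],1),round(r[0]['confidence'],2),onz(S[c],r[0]['at'],z).round(1))
c=S['scene']['img'];w=S['wrist']['img']
x0,x1,y0,y1=230,300,195,285
print('shift',cv2.phaseCorrelate(a['scene'][y0:y1,x0:x1].mean(2).astype(np.float32),c[y0:y1,x0:x1].mean(2).astype(np.float32)))
i=cv2.resize(w[60:360,120:520],(400,300)); j=cv2.resize(c[150:300,180:380],(400,300),interpolation=cv2.INTER_CUBIC)
cv2.imwrite('pics/stand.png',np.hstack([i,j])[...,::-1]);s=sense();print(s['time'],s['finger_gap'])
E
```

```text
standard scene [273.1 265.9] 0.78 [541.5  42.7  24. ]
standard wrist [325. 161.] 0.71 [539.3  52.1  24. ]
standard side [370.  191.4] 0.9 [541.   49.9  24. ]
standard_head scene [266.4 205.8] 0.88 [550.1  39.  151.5]
standard_head wrist [320.3 196.8] 0.62 [540.4  47.6 151.5]
standard_head side [267.  306.3] 0.71 [ 663.6 -367.5  151.5]
standing_mark scene [273.8 271.7] 0.87 [526.4  57.2  24. ]
standing_mark wrist [322.8 164. ] 0.58 [543.   50.1  24. ]
standing_mark side [369.1 191.2] 0.81 [538.9  48.4  24. ]
push_knob scene [308.1 255.4] 0.86 [461.7  29.7  69. ]
push_knob wrist [323.   83.6] 0.69 [458.7  38.   69. ]
push_knob side [347.5 166.6] 0.78 [458.3  33.8  69. ]
shift ((-0.002289585866257937, 0.03994131942876322), 1.0064219055352388)
14.8 0.020635135905509715
```

View pics/stand.png

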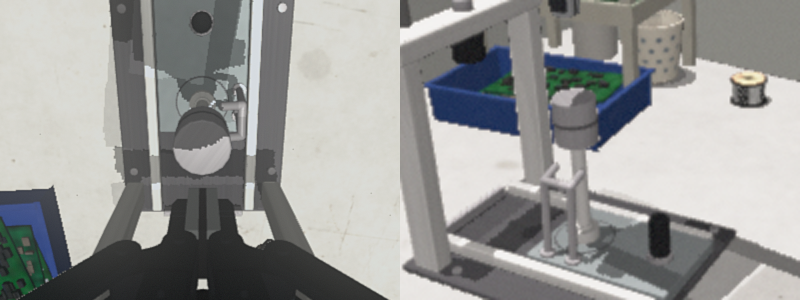

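It has stood still for over 2 s: the scene image shifted 0.04 px, and the foot is inside the ring at crop left (203,103). Now I'll go behind the knob with the fingers shut.

Emit:
{"op": "send_rows", "data": {
  "steps": [
    [[-0.5,-0.07,0],[0,0,0]],
    [[-1.2,-0.17,0],[0,0,0]],
    [[-2.0,-0.28,0],[0,0,0]],
    [[-2.8,-0.4,0],[0,0,0]],
    [[-3.5,-0.49,0],[0,0,0]],
    [[-4,-0.56,-0.3],[0,0,0]],
    [[-4,-0.56,-0.9],[0,0,0]],
    [[-4,-0.56,-1.7],[0,0,0]],
    [[-4,-0.56,-2.6],[0,0,0]],
    [[-4,-0.56,-3.5],[0,0,0]]
  ]
}}

```text
time: 16.05
tool_pos: [422.5, 31.0, 144.4]
tcp_rot: [-180.0, 0.0, -171.8]
ft_force: [-0.6, 0.5, 0.2]
finger_gap: 0.1
grip_force: 0.0
```

Emit:
{"op": "send_rows", "data": {
  "steps": [
    [[0,0,-0.8],[0,0,0]],
    [[0,0,-1.6],[0,0,0]],
    [[0,0,-2.3],[0,0,0]],
    [[0,0,-2.8],[0,0,0]],
    [[0,0,-3.2],[0,0,0]],
    [[0,0,-3.5],[0,0,0]],
    [[0,0,-3.5],[0,0,0]]
  ]
}}

```text
time: 16.92
tool_pos: [422.1, 30.9, 40.6]
tcp_rot: [-180.0, -0.0, -171.8]
ft_force: [-0.2, 1.2, 0.6]
finger_gap: 0.1
grip_force: 0.0
```

```bash
python3 - <<'E'
from plan import *
S={c:snapshot(c) for c in ('scene','wrist')}
c=S['scene']['img'];w=S['wrist']['img']
i=cv2.resize(w[100:400,120:520],(400,300)); j=cv2.resize(c[150:300,200:400],(400,300),interpolation=cv2.INTER_CUBIC)
cv2.imwrite('pics/knob.png',np.hstack([i,j])[...,::-1]);s=sense();print(s['time'],s['tool_pos'],s['ft_force'],'knob model',M+B.apply([-85,0,45]))
E
```

```text
17.025 [422.80297028  30.89057683  41.52711492] [0.98304821 0.07598779 0.83979126] knob model [457.86902037  35.87654064  69.        ]
```

View pics/knob.png

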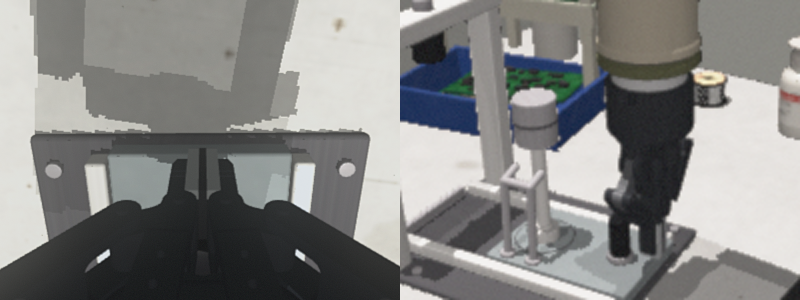

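The shut fingers stand right behind the knob (crop right: fingers about 648,235, knob 620,235), and the standard is upright. I'll push along the bed's x in small steps.

Emit:
{"op": "send_rows", "data": {
  "steps": [
    [[0.1,0.014,0],[0,0,0]],
    [[0.2,0.029,0],[0,0,0]],
    [[0.3,0.043,0],[0,0,0]],
    [[0.4,0.057,0],[0,0,0]],
    [[0.48,0.069,0],[0,0,0]],
    [[0.56,0.08,0],[0,0,0]],
    [[0.64,0.092,0],[0,0,0]],
    [[0.72,0.103,0],[0,0,0]],
    [[0.8,0.115,0],[0,0,0]],
    [[0.88,0.126,0],[0,0,0]]
  ]
}}

```text
time: 18.27
tool_pos: [448.8, 34.8, 41.0]
tcp_rot: [-180.0, 0.0, -171.8]
ft_force: [-2.7, -0.2, 1.2]
finger_gap: -0.0
grip_force: 1.4
```

Emit:
{"op": "send_rows", "data": {
  "steps": [
    [[0.08,0.012,0],[0,0,0]],
    [[0.17,0.024,0],[0,0,0]],
    [[0.26,0.037,0],[0,0,0]],
    [[0.35,0.05,0],[0,0,0]],
    [[0.44,0.063,0],[0,0,0]],
    [[0.53,0.076,0],[0,0,0]],
    [[0.62,0.089,0],[0,0,0]],
    [[0.71,0.102,0],[0,0,0]],
    [[0.8,0.115,0],[0,0,0]],
    [[0.88,0.126,0],[0,0,0]]
  ]
}}

```text
time: 19.52
tool_pos: [475.3, 38.5, 41.0]
tcp_rot: [-180.0, 0.0, -171.8]
ft_force: [-3.4, 2.3, -0.4]
finger_gap: -0.1
grip_force: 1.4
```

Emit:
{"op": "send_rows", "data": {
  "steps": [
    [[0.08,0.012,0],[0,0,0]],
    [[0.17,0.024,0],[0,0,0]],
    [[0.26,0.037,0],[0,0,0]],
    [[0.35,0.05,0],[0,0,0]],
    [[0.44,0.063,0],[0,0,0]],
    [[0.53,0.076,0],[0,0,0]],
    [[0.62,0.089,0],[0,0,0]],
    [[0.71,0.102,0],[0,0,0]],
    [[0.8,0.115,0],[0,0,0]],
    [[0.88,0.126,0],[0,0,0]]
  ]
}}

```text
time: 20.78
tool_pos: [501.8, 42.3, 41.1]
tcp_rot: [-180.0, 0.0, -171.8]
ft_force: [-2.9, 1.4, -1.7]
finger_gap: 0.4
grip_force: 1.4
```

```bash
python3 - <<'E'
from plan import *
c=snapshot('scene');w=snapshot('side');s=sense()
print(s['time'],s['tool_pos'],s['ft_force'],B.inv().apply(s['tool_pos']-M))
i=cv2.resize(w['img'][130:250,310:470],(400,300)); j=cv2.resize(c['img'][150:300,180:380],(400,300),interpolation=cv2.INTER_CUBIC)
cv2.imwrite('pics/push.png',np.hstack([i,j])[...,::-1])
E
```

```text
20.875 [502.14319476  42.16923995  41.26744667] [-1.33405898  1.18319216 -0.45902874] [-40.28095356  -0.08641407  17.26744667]
```

View pics/push.png

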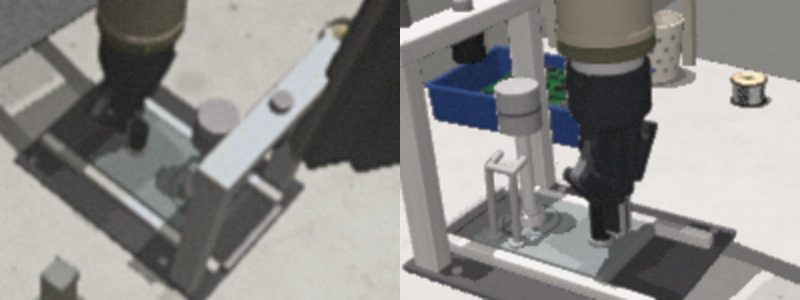

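The sled is sliding at about 3 N with the standard upright. I'll continue to the stop.

Emit:
{"op": "send_rows", "data": {
  "steps": [
    [[0.08,0.012,0],[0,0,0]],
    [[0.17,0.024,0],[0,0,0]],
    [[0.26,0.037,0],[0,0,0]],
    [[0.35,0.05,0],[0,0,0]],
    [[0.44,0.063,0],[0,0,0]],
    [[0.53,0.076,0],[0,0,0]],
    [[0.62,0.089,0],[0,0,0]],
    [[0.71,0.102,0],[0,0,0]],
    [[0.8,0.115,0],[0,0,0]],
    [[0.88,0.126,0],[0,0,0]]
  ]
}}

```text
time: 22.12
tool_pos: [528.2, 46.1, 41.1]
tcp_rot: [-180.0, 0.0, -171.8]
ft_force: [-3.1, -1.3, 2.6]
finger_gap: 0.1
grip_force: 1.4
```

Emit:
{"op": "send_rows", "data": {
  "steps": [
    [[0.08,0.012,0],[0,0,0]],
    [[0.15,0.022,0],[0,0,0]],
    [[0.22,0.032,0],[0,0,0]],
    [[0.29,0.042,0],[0,0,0]],
    [[0.36,0.052,0],[0,0,0]],
    [[0.43,0.062,0],[0,0,0]],
    [[0.49,0.07,0],[0,0,0]],
    [[0.55,0.079,0],[0,0,0]],
    [[0.6,0.086,0],[0,0,0]],
    [[0.65,0.093,0],[0,0,0]]
  ]
}}

```text
time: 23.38
tool_pos: [547.6, 48.9, 41.0]
tcp_rot: [-180.0, 0.0, -171.8]
ft_force: [-3.1, 1.1, 1.7]
finger_gap: 0.3
grip_force: 1.3
```

Emit:
{"op": "send_rows", "data": {
  "steps": [
    [[0.03,0.004,0],[0,0,0]],
    [[0.06,0.009,0],[0,0,0]],
    [[0.09,0.013,0],[0,0,0]],
    [[0.12,0.017,0],[0,0,0]],
    [[0.15,0.021,0],[0,0,0]],
    [[0.18,0.026,0],[0,0,0]]
  ]
}}

```text
time: 24.12
tool_pos: [552.9, 49.7, 41.0]
tcp_rot: [-180.0, 0.0, -171.8]
ft_force: [-2.5, 1.0, 1.1]
finger_gap: -0.0
grip_force: 1.3
```

Emit:
{"op": "send_rows", "data": {
  "steps": [
    [[0.03,0.004,0],[0,0,0]],
    [[0.06,0.009,0],[0,0,0]],
    [[0.09,0.013,0],[0,0,0]],
    [[0.12,0.017,0],[0,0,0]]
  ]
}}

```text
time: 24.62
tool_pos: [555.7, 50.1, 41.0]
tcp_rot: [-180.0, -0.1, -171.8]
ft_force: [-10.6, 1.0, 8.0]
finger_gap: -0.0
grip_force: 5.0
```

Emit:
{"op": "send_rows", "data": {
  "steps": [
    [[0.02,0.003,0],[0,0,0]],
    [[0.04,0.006,0],[0,0,0]],
    [[0.04,0.006,0],[0,0,0]]
  ]
}}

```text
time: 25.0
tool_pos: [555.7, 50.1, 40.9]
tcp_rot: [-180.0, -0.2, -171.8]
ft_force: [-14.5, 0.2, 10.8]
finger_gap: 0.0
grip_force: 7.3
```

The sled is hard against the stop: the force rises with no motion. I'll back away and lift clear.

Emit:
{"op": "send_rows", "data": {
  "steps": [
    [[-0.04,-0.006,0],[0,0,0]],
    [[-0.1,-0.014,0],[0,0,0]],
    [[-0.3,-0.043,0],[0,0,0]],
    [[-0.7,-0.1,0],[0,0,0]],
    [[-1.2,-0.17,0],[0,0,0]],
    [[-1.8,-0.26,0.3],[0,0,0]],
    [[-2.4,-0.34,0.9],[0,0,0]],
    [[-3.0,-0.43,1.7],[0,0,0]],
    [[-3.5,-0.5,2.5],[0,0,0]],
    [[-3.5,-0.5,3.3],[0,0,0]]
  ]
}}

```text
time: 26.25
tool_pos: [451.2, 35.1, 140.5]
tcp_rot: [-180.0, 0.0, -171.8]
ft_force: [0.5, 0.4, 0.8]
finger_gap: -0.3
grip_force: 0.0
```

Emit:
{"op": "send_rows", "data": {
  "steps": [
    [[0,0,0.7],[0,0,0]],
    [[0,0,1.4],[0,0,0]],
    [[0,0,1.8],[0,0,0]],
    [[0,0,1.8],[0,0,0]],
    [[0,0,1.8],[0,0,0]],
    [[0,0,1.8],[0,0,0]]
  ]
}}

```text
time: 27.0
tool_pos: [452.1, 35.3, 193.0]
tcp_rot: [-180.0, -0.1, -171.8]
ft_force: [0.8, -0.5, 0.5]
finger_gap: -0.1
grip_force: 0.0
```

```bash
python3 - <<'E'
from plan import *
S={c:snapshot(c) for c in('scene','side','wrist')};s=sense()
print(s['time'],s['tool_pos'])
for l in('push_knob','standing_mark','standard'):
  for c in S:
    r=finder.pinpoint(l,c)
    if r and r[0]['confidence']>.4: p=onz(S[c],r[0]['at'],69 if l=='push_knob' else 24);print(l,c,p.round(1),B.inv().apply(p-M).round(1))
i=cv2.resize(S['wrist']['img'],(400,250));i=np.vstack([i,np.zeros((50,400,3),np.uint8)]); j=cv2.resize(S['scene']['img'][150:300,180:380],(400,300),interpolation=cv2.INTER_CUBIC)
cv2.imwrite('pics/end.png',np.hstack([i,j])[...,::-1])
E
```

```text
27.15 [452.39324133  35.31445873 193.46930959]
push_knob scene [503.4 124.   69. ] [-27.4  80.8  45. ]
push_knob side [578.9  48.8  69. ] [36.7 -4.5 45. ]
standing_mark scene [645.6  71.4  24. ] [105.9   8.3   0. ]
standing_mark side [662.9  64.1  24. ] [122.   -1.3   0. ]
standing_mark wrist [661.3  66.6  24. ] [120.8   1.4   0. ]
standard scene [630.9   3.4  24. ] [ 81.6 -56.9   0. ]
standard side [660.1  71.8  24. ] [120.3   6.8   0. ]
standard wrist [659.1  65.9  24. ] [118.5   1.    0. ]
```

View pics/end.png

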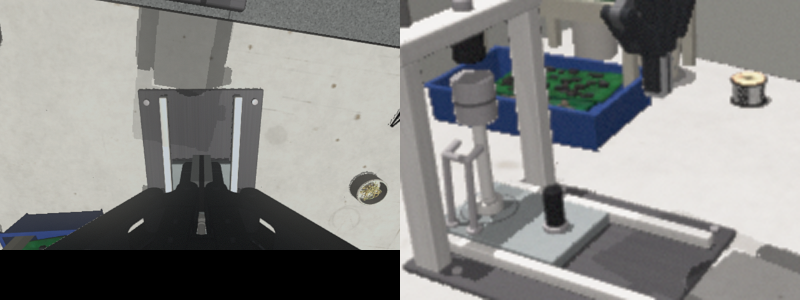

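The standard stands upright in the ring under the snout (crop right: foot 490,207, snout 468,48), and the sled has moved about 120 mm. The arm is clear.

```bash
python3 -c "
from bench import order
print(order.hand_in())"
```

```text
the job is handed in; nothing more can be done
None
```

The standard stood still on its own for over two seconds before I pushed the sled fully home; it was upright on the mark under the gate in the last pictures, the bottle and spool were never approached, and the job is handed in at about 27 s (no verdict returned).

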